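# Shut the balance's draught shield and tare it

### The job

The empty beaker is on the pan, but the sliding glass top of the balance has been left open. With your fingertips, without gripping it, gently push the top fully shut by its handle; then gently press the tare key (the wide bar at the right-hand end of the key row, as you face the front of the balance) all the way down and let it come up again. Leave the other keys, the beaker and everything standing round the balance alone.

Things in the scene. Friction and masses are not known exactly. Their poses are not given: they have to be found in the camera images.
- balance: Milligram balance, fixed, 320 mm deep (x) x 206 wide (y). Origin: centre of its footprint on the bench; x to its rear, y to the left of one facing its front. In front (x -158 to -45) a panel sloping 8 deg, 46 to 62 mm high: display, then a row of five keys at x -131. Behind it the glass chamber with the pan (to x 110), then the rear housing (to x 160), both 242 high.
- top_door (a joint): The chamber's sliding glass top, in m: 0 = fully shut against its stop, 0.095 = slid fully open towards the rear (+x of the balance). Friction about 1.5 N; stays where it is left. Starts 50 to 90 mm open.
- door_handle (a point): Middle of the top face of the sliding top's handle, 271 mm above the bench: a raised bar 70 mm long (balance y), 14 thick (balance x), near the top's front edge. Behind it the glass lies 24.5 mm below this point, clear for 110 mm: fingertips fit there and push the bar's rear face towards the balance's front to shut the top. Moves with the top; shut, it is at balance x -31 mm, y 0.
- tare_key (a joint): Travel of the tare key, in m: 0 = up, 0.004 = fully down, pressed from 0.0025. Moves square to the sloping panel, so nearly straight down; spring 1.1 N at the start, 3.5 N fully down; comes back up when let go.
- tare_key_top (a point): Middle of the top face of the tare key, 57 mm above the bench: the only wide key, a bar 54 mm long (balance y), 16 deep, at the right-hand end of the key row (balance x -131, y -58 mm). Stands 7 mm proud of the panel. The next key is 22 mm clear to its left; the glass front of the chamber rises 86 mm behind it.
- beaker: Small empty glass beaker, 42 mm wide, 55 high, standing loose on the pan inside the chamber; origin in the middle of its underside. To be left alone.
- key_power (a joint): Travel of another key, in m (0 = up, 0.004 = down): small, 16 x 16 mm, in the same row at y = 80 mm of the balance. Not to be pressed.
- key_menu (a joint): Travel of another key, in m (0 = up, 0.004 = down): small, 16 x 16 mm, in the same row at y = 53 mm of the balance. Not to be pressed.
- key_cal (a joint): Travel of another key, in m (0 = up, 0.004 = down): small, 16 x 16 mm, in the same row at y = 26 mm of the balance. Not to be pressed.
- key_print (a joint): Travel of another key, in m (0 = up, 0.004 = down): small, 16 x 16 mm, in the same row at y = -1 mm of the balance. Not to be pressed.
- amber_bottle: Bystander, loose: amber glass reagent bottle with black cap, 72 mm wide, 155 high; origin in the middle of its underside; stands beside the balance.
- wash_bottle: Bystander, loose: white plastic wash bottle, 64 mm wide, 182 high, thin bent spout reaching 50 mm out at the top; origin in the middle of its underside; stands beside the balance.
- vial: Bystander, loose: small glass vial with black cap, 26 mm wide, 55 high; origin in the middle of its underside; stands near a front corner of the balance.
- sample_jar: Bystander, loose: white jar with lid, 48 mm wide, 55 high; origin in the middle of its underside; stands near a front corner of the balance.
- spatula: Bystander, loose: steel lab spatula lying flat, 176 mm long along its x, 12 wide, 4 thick; origin in the middle of its underside; lies in front of the balance.
- spare_beaker: Bystander, loose: empty glass beaker, 60 mm wide, 75 high; origin in the middle of its underside; stands beside the balance, towards its rear.
- weigh_boats: Bystander, loose: open carton of weighing boats, 85 x 85 mm, 43 high; origin in the middle of its underside; stands beside the balance, towards its rear.

How it is judged:
By the outcome, as a careful person would: the job done as asked, in the order asked, and still so for the second after the job is handed in, with the robot touching nothing.
It also fails if it takes over 48 s, if anything falls off the work surface, if the arm or the gripper's body presses on something with over 40 N, if the wrist force passes 120 N, or if a joint passes its speed limit or range.

### The arm

A 6-joint arm with a two-finger parallel gripper is mounted at the origin on the work surface. World frame = base frame: x ahead of the robot, y to its left, z up, the work surface at z = 0. Lengths are in m, angles in rad, forces in N, time in s.
With the tool pointing down it reaches from about 0.25 to 0.775 m from the base axis. Payload 4 kg.
Tool frame: the origin (TCP) lies at the very end of the fingers, on their centre line; the grasp point (between the pads) lies 19 mm behind it; z points along the fingers, y is the line along which they close (so a half turn about z gives the same grasp; the last joint's range is limited). The gripper opens to 94 mm and grips with 3 to 60 N. Pads are 16 mm wide; open, the fingers measure 119 mm over their backs; the gripper's body (75 mm by 177 mm) begins 78 mm behind the grasp point.
Start: joints at [-1.237, 0.087, 1.371, -0, 1.684, -0.103], TCP at [0.233, -0.498, 0.206] pointing down, gripper open.
Joint ranges: [-3.1, 3.1], [-0.76, 2.03], [0.27, 2.55], [-1.08, 4.22], [0.17, 2.65], [-2.57, 2.57]. Speed limits (rad/s): [2.79, 2.79, 3.14, 3.14, 3.14, 3.14].

### API

Orientations are given as [roll, pitch, yaw] about the fixed x, y, z axes, in that order (R = Rz(yaw) Ry(pitch) Rx(roll)).
In Python, from bench import robot gives the robot as it stands. The module is installed in compiled form; this text tells all that it offers.
- The arm moves only by the tool move_arm, never from a script. Its argument "deltas" is one flat list of numbers, 7 for each row, row after row: the turn, a rotation vector about the tool's x, y, z in rad, then the shift along the tool's x, y, z in cm, then the closure, from -1 (fully open) to 1 (shut). A call has 1 to 8 rows; each row is the pose to reach, as a shift and turn from the pose commanded when the call began, along the tool's axes at that moment; what a row does not reach only later rows make up. A row lasts 1/10 s, in which the tool goes at most 50 mm and 8.59 degrees, less where a joint would pass 70% of its speed; a pose out of reach is approached as far as the arm can. A call with a gripper value outside its range is refused whole. The fingers move at their own pace and stop on an object; the grip force is fixed at half the most. Time passes only in rows, so rows that repeat a pose let the fingers close. It gives the time, the measured TCP pose, the force, the opening and the grip force at its end, in the units of the state.
- robot.get_obs(): the state, without advancing time (a new reading comes with each control period).
- robot.snapshot(name): name is "scene" or "top" or "wrist"; returns a dict with "image" (480x640x3 uint8, red, green, blue), "depth" (480x640 float32, m along the optical axis (not along the pixel's ray), 0 where there is no reading), "fov_y" (degrees; the focal length in pixels is half the picture's height over the tangent of half this angle, whatever the lens; pixels are square), "cx", "cy" (the principal point, pixels), "D" ([k1, k2, p1, p2, k3] as OpenCV has them; the pictures are not rectified), "origin" and "orientation" of the camera in the world; the wrist camera has in their place "T_tool_cam" (4x4, takes a point from camera to tool coordinates, whose origin is the TCP and whose axes are the flange's). Camera axes: x right, y up, looking along -z (the intrinsics and any distortion apply to the point x, -y, -z); pixel columns grow to the right and rows downward; lengths in m; the calibration is good to about 2 mm. A picture is of the moment at which its call begins: read the wrist's pose just before it.
- robot.close_job(): hands the job in; it is judged then, once.
The state is a dict: "time": time; "joint_positions": joint angles; "qvel": joint speeds; "joint_torque": joint torques, N m; "tool_pos": TCP position; "ee_rot": TCP orientation; "wrist_force": force on the tool from outside, world axes, zero at the start; "wrist_torque": the same for the moment, N m; "width": finger opening in m; "finger_force": force on a finger pad.
Only numpy, scipy, OpenCV 4.12 (cv2) and the standard library are available. Lean on these libraries where they do the work, as an engineer would, in place of code of your own. Each camera call takes 0.05 s, during which the arm holds its last target. There are 200 camera calls.

## Working session

There is one attempt and no reset: what is moved stays moved. The work goes in short steps, Python scripts to look and compute and a tool call to move; the robot and the scene stay as the last step left them, time stands still between calls to the robot, and variables do not carry over. Pictures are saved under pics/ and viewed, at most 10 in all, crops included, and the job is handed in when it is done.

Besides the shell and the picture viewer there is one more tool, called after "Call:" as name(argument=value, ...), one argument or row to a line, values as JSON. move_arm: Moves the arm, as the interface text tells. Its arguments: {"type":"object","properties":{"deltas":{"type":"array","items":{"type":"number"}}},"required":["deltas"]}

```bash
mkdir -p pics
cat > h.py <<'E'
import numpy as np, cv2
from scipy.spatial.transform import Rotation as R
from bench import robot
def snap(n,f):
    o=robot.get_obs(); s=robot.snapshot(n); cv2.imwrite(f"pics/{f}.png",s["image"][:,:,::-1])
    if "T_tool_cam" in s:
        T=np.eye(4); T[:3,:3]=R.from_euler("xyz",o["ee_rot"]).as_matrix() if len(o["ee_rot"])==3 else 0; T[:3,3]=o["tool_pos"]
        M=T@s["T_tool_cam"]
    else:
        q=np.array(s["orientation"]); M=np.eye(4)
        M[:3,:3]=q if q.shape==(3,3) else R.from_euler("xyz",q).as_matrix(); M[:3,3]=s["origin"]
    np.savez(f"pics/{f}.npz",d=s["depth"],M=M,fov=s["fov_y"],c=[s["cx"],s["cy"]],D=s["D"])
def ray(f,u,v):
    z=np.load(f"pics/{f}.npz"); fl=240/np.tan(np.radians(z["fov"])/2)
    K=np.array([[fl,0,z["c"][0]],[0,fl,z["c"][1]],[0,0,1]])
    p=cv2.undistortPoints(np.array([[[u,v]]],float),K,z["D"])[0,0]
    return z["M"],np.array([p[0],-p[1],-1]),z["d"][int(v),int(u)]
def pd(f,u,v):
    M,r,d=ray(f,u,v); return M[:3,:3]@(r*d)+M[:3,3]
def pz(f,u,v,h):
    M,r,d=ray(f,u,v); w=M[:3,:3]@r; o=M[:3,3]; return o+w*(h-o[2])/w[2]
E
python3 - <<'E'
from h import *
snap("top","t0"); snap("scene","s0")
o=robot.get_obs(); print(o)
for f in("t0","s0"):
    z=np.load(f"pics/{f}.npz"); print(z["M"].round(3),z["fov"],z["c"],z["D"])
E
```

```text
{'time': 0.1, 'joint_positions': array([-1.23710348e+00,  8.78952972e-02,  1.37206704e+00,  4.26092879e-06,
        1.68359908e+00, -1.03097492e-01]), 'qvel': array([ 1.29150212e-04, -2.54796817e-03, -1.60368059e-03, -1.66291289e-03,
        1.23370259e-03, -4.67733078e-05]), 'joint_torque': array([ 1.93616463e-03, -3.41249728e+01, -3.03303087e+01,  7.19591556e-02,
        3.03940137e-02, -9.09046389e-05]), 'tool_pos': array([ 0.23250809, -0.49790581,  0.20443176]), 'ee_rot': array([-3.13963478e+00, -2.06827612e-04,  4.36790616e-01]), 'wrist_force': array([-0.1558833 ,  0.21130449, -0.40295809]), 'wrist_torque': array([-0.02226052, -0.0270882 , -0.04558862]), 'finger_force': 0.0, 'width': 0.09396421351409213}
[[ 0.007  0.998 -0.057  0.512]
 [-1.     0.006 -0.011  0.03 ]
 [-0.01   0.057  0.998  1.31 ]
 [ 0.     0.     0.     1.   ]] 47.459247181596915 [318.47140925 235.56548771] [-0.03666586  0.          0.          0.          0.        ]
[[-0.999  0.04  -0.005  0.589]
 [-0.04  -0.946  0.322  0.368]
 [ 0.008  0.321  0.947  1.143]
 [ 0.     0.     0.     1.   ]] 46.07512234474436 [324.39700487 252.55481027] [0.06091725 0.         0.         0.         0.        ]
```

View pics/t0.png

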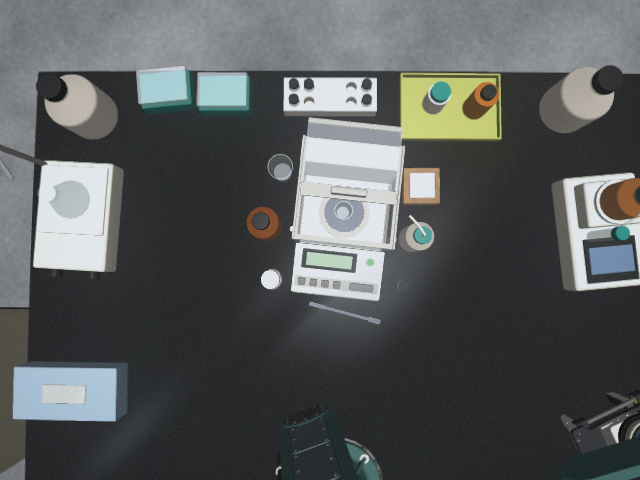

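View pics/s0.png

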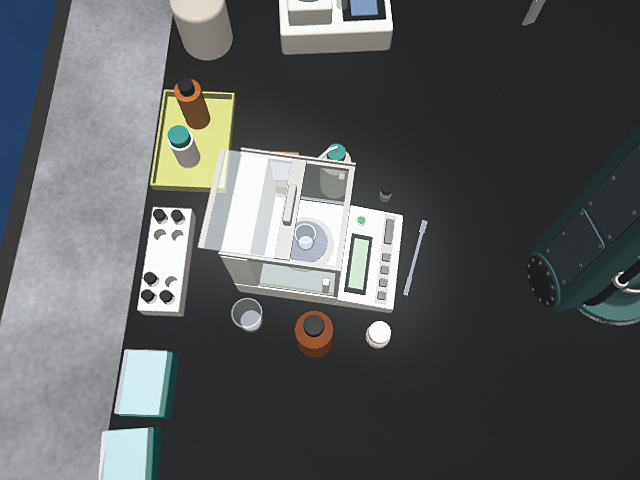

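The top view shows the handle bar at about (348,190), the tare key at about (361,287), and the small keys from (302,281) to (337,285). The scene view shows the handle at about (290,204) and the tare key at (389,232).

Run:
```python
from h import *
for f,h,t in(("t0",(348,190),(361,287)),("s0",(290,204),(389,232))):
    print(f,"handle",pz(f,*h,.271).round(4),pd(f,*h).round(4),"tare",pz(f,*t,.057).round(4),pd(f,*t).round(4))
a=pz("t0",302,281,.057);b=pz("t0",361,287,.057);print("key row",a,b,np.degrees(np.arctan2(*(b-a)[:2])))
print("panel front corners",pz("t0",292,291,.046),pz("t0",380,298,.046))
for f,u0,v0,w in(("t0",270,110,150),("s0",190,130,230)):
    i=cv2.imread(f"pics/{f}.png")[v0:v0+(200 if f=="t0" else 190),u0:u0+w]; i=cv2.resize(i,None,fx=2.6 if 0 else 380/w,fy=380/w,interpolation=cv2.INTER_CUBIC); cv2.imwrite(f"pics/{f}c.png",i); print(i.shape)
a=cv2.imread("pics/t0c.png");b=cv2.imread("pics/s0c.png");H=max(len(a),len(b))
cv2.imwrite("pics/c.png",np.hstack([np.pad(x,((0,H-len(x)),(0,0),(0,0))) for x in(a,b)]))
```

```text
t0 handle [ 0.659  -0.0147  0.271 ] [ 0.6591 -0.0148  0.2704] tare [ 0.4664 -0.0545  0.057 ] [ 0.4664 -0.0545  0.0579]
s0 handle [ 0.6548 -0.0113  0.271 ] [ 0.6549 -0.0117  0.27  ] tare [ 0.4638 -0.0507  0.057 ] [ 0.4643 -0.0492  0.0608]
key row [0.47908156 0.08048093 0.057     ] [ 0.46637542 -0.05451565  0.057     ] -174.62305196415775
panel front corners [0.45560552 0.10381119 0.046     ] [ 0.44101855 -0.09908275  0.046     ]
(507, 380, 3)
(314, 380, 3)
```

View pics/c.png

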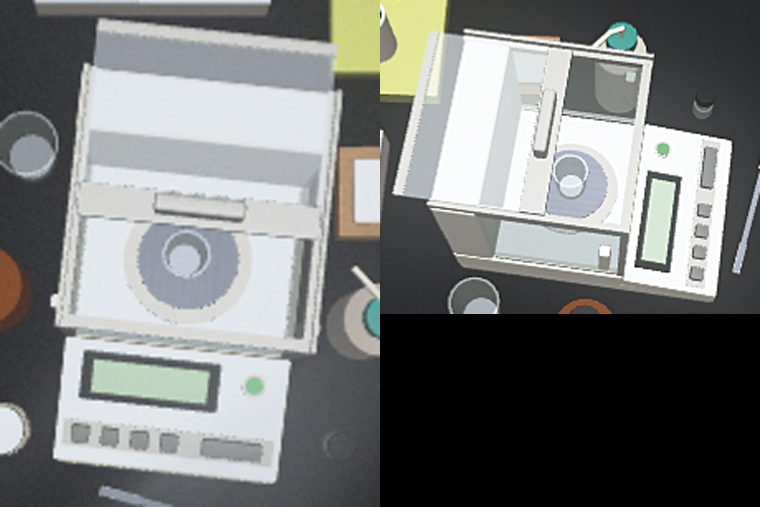

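The crop confirms the handle at full-image (349,191) and the tare key at (361,287). The door is about 88 mm open and the balance is yawed about -5.4°. I'll lift, then move over the clear glass behind the handle with the fingers shut.

Call:
move_arm(
  deltas=[0,0,0.15,0,0,-5,1,0,0,0.3,0,0,-10,1,0,0,0.45,4,-1.6,-12.4,1,0,0,0.53,61.5,-24.5,-12.4,1,0,0,0.53,61.5,-24.5,-12.4,1,0,0,0.53,61.5,-24.5,-12.4,1,0,0,0.53,61.5,-24.5,-12.4,1,0,0,0.53,61.5,-24.5,-12.4,1],
)

```text
time: 0.9
tool_pos: [0.4341, -0.2834, 0.3289]
ee_rot: [-3.141, 0.0, -0.093]
wrist_force: [1.0, -0.1, -0.5]
width: 0.0334
finger_force: 0.0
```

Run:
```python
from h import *
o=robot.get_obs(); print(o["time"],o["tool_pos"],o["ee_rot"],o["width"])
for u,v in((424,234),(410,220),(416,240)): print("wash",pd("t0",u,v).round(3))
for u,v in((336,152),(322,152),(350,158)): print("wash s0",pd("s0",u,v).round(3))
print("vial",pz("t0",403,285,.055))
```

```text
0.9 [ 0.43411731 -0.28344972  0.32892796] [-3.14141849e+00  4.56913569e-04 -9.34963963e-02] 0.03337270162639238
wash [ 0.581 -0.178  0.174]
wash [ 0.626 -0.176 -0.002]
wash [ 0.57  -0.165  0.15 ]
wash s0 [ 0.58  -0.176  0.156]
wash s0 [ 0.61  -0.26   0.002]
wash s0 [ 0.551 -0.184  0.119]
vial [ 0.47150651 -0.15076891  0.055     ]
```

Call:
move_arm(
  deltas=[0,0,0,22.7,-28.9,0,1,0,0,0,22.7,-28.9,0,1,0,0,0,22.7,-28.9,0,1,0,0,0,22.7,-28.9,0,1,0,0,0,22.7,-28.9,0,1,0,0,0,22.7,-28.9,0,1,0,0,0,22.7,-28.9,0,1,0,0,0,22.7,-28.9,0,1],
)

```text
time: 1.7
tool_pos: [0.6881, -0.0143, 0.3262]
ee_rot: [-3.14, 0.004, -0.088]
wrist_force: [0.1, 0.2, -1.2]
width: 0.0008
finger_force: 0.0
```

Run:
```python
from h import *
o=robot.get_obs(); print(o["time"],o["tool_pos"],o["ee_rot"],o["width"],abs(o["qvel"]).max())
snap("wrist","w1")
```

```text
1.7 [ 0.68810465 -0.01432622  0.32616675] [-3.14032161  0.00368411 -0.08831667] 0.0007644359065018382 0.4058858967788536
```

View pics/w1.png

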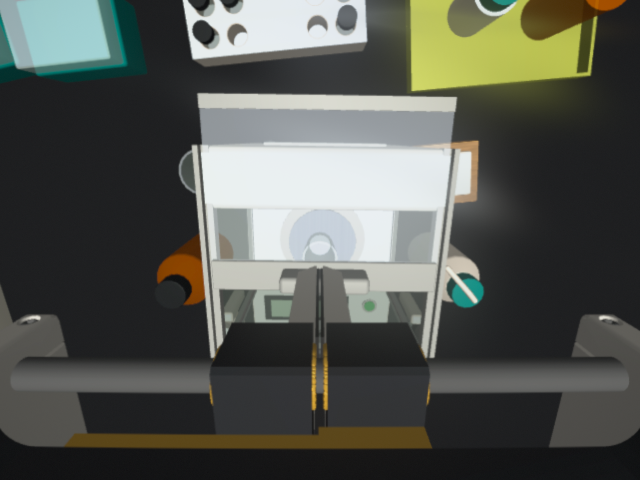

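The wrist view shows the handle bar from u 281 to 368 at v 268 to 292, with the fingertips above its middle and slightly behind.

Run:
```python
from h import *
for u,v in((283,270),(366,270),(283,284),(366,284)): print(pz("w1",u,v,.271).round(4),pd("w1",u,v).round(4))
o=robot.get_obs(); print(o["tool_pos"],o["ee_rot"])
```

```text
[0.6742 0.0149 0.271 ] [0.6673 0.0176 0.2536]
[ 0.6686 -0.0479  0.271 ] [ 0.6592 -0.0505  0.2486]
[0.6627 0.0163 0.271 ] [0.6625 0.0163 0.2705]
[ 0.657  -0.0474  0.271 ] [ 0.657  -0.0474  0.2708]
[ 0.68863347 -0.01361259  0.32563772] [-3.13973703  0.00373333 -0.08713297]
```

Call:
move_arm(
  deltas=[0,0,0,0,0,2.5,1,0,0,0,0,0,4.5,1,0,0,0,0,0,6.0,1,0,0,0,0,0,6.8,1,0,0,0,0,0,6.8,1,0,0,0,0,0,6.8,1],
)

```text
time: 2.35
tool_pos: [0.686, -0.019, 0.2621]
ee_rot: [3.141, -0.001, -0.094]
wrist_force: [-0.4, 0.0, 0.4]
width: 0.0003
finger_force: 0.0
```

Call:
move_arm(
  deltas=[0,0,0,-0.4,0,0,1,0,0,0,-0.8,0,0,1,0,0,0,-1.2,0,0,1,0,0,0,-1.6,0,0,1,0,0,0,-2.0,0,0,1,0,0,0,-2.4,0,0,1,0,0,0,-2.8,0,0,1,0,0,0,-3.2,0,0,1],
)

```text
time: 3.15
tool_pos: [0.654, -0.0155, 0.2615]
ee_rot: [3.142, -0.0, -0.093]
wrist_force: [1.5, 0.9, 1.2]
width: 0.0005
finger_force: 0.9
```

Call:
move_arm(
  deltas=[0,0,0,-0.5,0,0,1,0,0,0,-1.0,0,0,1,0,0,0,-1.5,0,0,1,0,0,0,-2.0,0,0,1,0,0,0,-2.5,0,0,1,0,0,0,-3.0,0,0,1,0,0,0,-3.5,0,0,1,0,0,0,-4.0,0,0,1],
)

```text
time: 3.95
tool_pos: [0.614, -0.0116, 0.2613]
ee_rot: [-3.141, 0.0, -0.093]
wrist_force: [1.8, 1.4, 1.1]
width: 0.0005
finger_force: 0.9
```

Call:
move_arm(
  deltas=[0,0,0,-0.3,0,0,1,0,0,0,-0.6,0,0,1,0,0,0,-0.9,0,0,1,0,0,0,-1.2,0,0,1,0,0,0,-1.5,0,0,1,0,0,0,-1.8,0,0,1,0,0,0,-2.0,0,0,1,0,0,0,-2.2,0,0,1],
)

```text
time: 4.75
tool_pos: [0.5923, -0.0098, 0.2612]
ee_rot: [3.142, 0.0, -0.093]
wrist_force: [1.7, 1.0, -0.6]
width: 0.0006
finger_force: 0.8
```

Next, small steps toward the stop while watching the force.

Call:
move_arm(
  deltas=[0,0,0,-0.1,0,0,1,0,0,0,-0.2,0,0,1,0,0,0,-0.3,0,0,1,0,0,0,-0.4,0,0,1,0,0,0,-0.5,0,0,1],
)

```text
time: 5.25
tool_pos: [0.5879, -0.0094, 0.2613]
ee_rot: [3.141, -0.001, -0.093]
wrist_force: [3.6, 0.4, -0.6]
width: 0.0005
finger_force: 1.9
```

Call:
move_arm(
  deltas=[0,0,0,-0.1,0,0,1,0,0,0,-0.2,0,0,1],
)

```text
time: 5.45
tool_pos: [0.5878, -0.0094, 0.2613]
ee_rot: [-3.142, -0.006, -0.093]
wrist_force: [9.3, 0.4, -2.5]
width: 0.0006
finger_force: 4.7
```

The door met its stop and the force rose to 9 N without further motion. I'll back off, rise, and move forward for a look at the result and the tare key.

Call:
move_arm(
  deltas=[0,0,0,1.0,0,0,1,0,0,0,1.5,0,-1,1,0,0,0,1.5,0,-5,1,0,0,0,1.5,0,-8,1,0,0,0,-2,1.5,-8,1,0,0,0,-6,3,-8,1,0,0,0,-10,4,-8,1,0,0,0,-14,4,-8,1],
)

```text
time: 6.25
tool_pos: [0.4403, -0.037, 0.341]
ee_rot: [3.14, 0.003, -0.095]
wrist_force: [-0.2, 1.1, 0.4]
width: 0.0004
finger_force: 0.0
```

Run:
```python
from h import *
o=robot.get_obs(); print(o["time"],o["tool_pos"],o["ee_rot"])
snap("wrist","w2"); snap("top","t2")
a=cv2.imread("pics/w2.png"); b=cv2.resize(cv2.imread("pics/t2.png")[110:310,270:420],(360,480),interpolation=cv2.INTER_CUBIC)
cv2.imwrite("pics/c2.png",np.hstack([a[:,100:540],b]))
```

```text
6.25 [ 0.44031048 -0.03703039  0.34103465] [ 3.14049155e+00  2.81239704e-03 -9.53308878e-02]
```

View pics/c2.png

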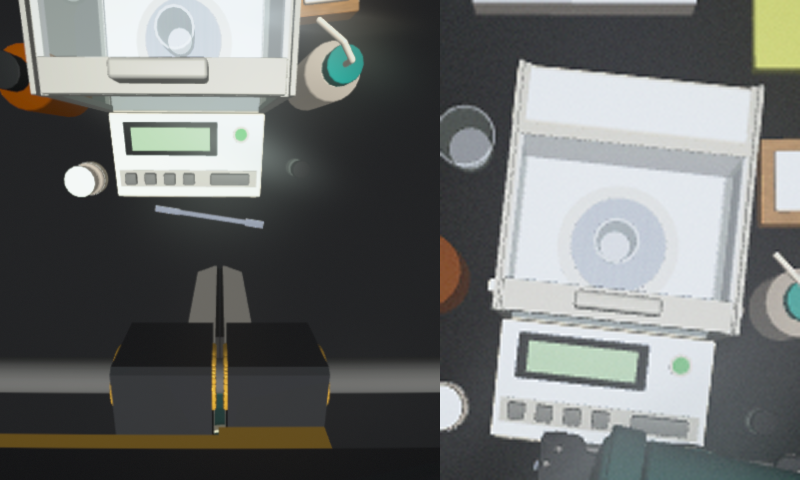

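The wrist view shows the top shut against the front frame, with the handle at about (257,66). The tare key is centred at about (330,180) in the full wrist image, spanning u 311 to 349 and v 174 to 186.

Run:
```python
from h import *
p=np.array([pz("w2",330,180,.057),pd("w2",330,180),pz("w2",257.5,66,.271)]);print(p.round(4))
print(pz("w2",311,179,.057),pz("w2",349.5,180.5,.057))
o=robot.get_obs();print(o["tool_pos"]); q=R.from_euler("xyz",o["ee_rot"]).as_matrix()
for t in ([*p[0][:2],.08],): print((q.T@(np.array(t)-o["tool_pos"])*100).round(2))
```

```text
[[ 0.4635 -0.0545  0.057 ]
 [ 0.4636 -0.0545  0.0579]
 [ 0.5714 -0.0069  0.271 ]]
[ 0.46735795 -0.02837669  0.057     ] [ 0.46016898 -0.0815039   0.057     ]
[ 0.43844487 -0.03590958  0.34285615]
[ 2.67  1.59 26.29]
```

Call:
move_arm(
  deltas=[0,0,0,2.8,1.5,2,1,0,0,0,2.8,1.5,7,1,0,0,0,2.8,1.5,12,1,0,0,0,2.8,1.5,17,1,0,0,0,2.8,1.5,21,1,0,0,0,2.8,1.5,24,1,0,0,0,2.8,1.5,25.7,1,0,0,0,2.8,1.5,25.7,1],
)

```text
time: 7.15
tool_pos: [0.4667, -0.0531, 0.0807]
ee_rot: [-3.141, 0.009, -0.093]
wrist_force: [-0.8, -0.2, -0.4]
width: 0.0006
finger_force: 0.0
```

Run:
```python
from h import *
o=robot.get_obs(); print(o["time"],o["tool_pos"],o["ee_rot"],o["wrist_force"])
snap("wrist","w3")
```

```text
7.15 [ 0.4667332  -0.05313905  0.08065674] [-3.14096832  0.00865996 -0.09310888] [-0.76175139 -0.2439402  -0.40381787]
```

View pics/w3.png

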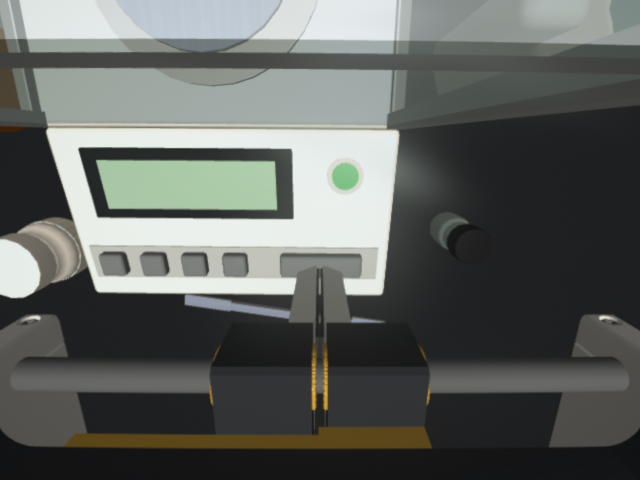

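The fingertips are at about (320,268), centred over the tare key, which spans u 281 to 361 and v 254 to 277. I'll go down slowly.

Call:
move_arm(
  deltas=[0,0,0,-0.1,0,0.7,1,0,0,0,-0.1,0,1.2,1,0,0,0,-0.1,0,1.6,1,0,0,0,-0.1,0,1.9,1,0,0,0,-0.1,0,2.1,1,0,0,0,-0.1,0,2.2,1,0,0,0,-0.1,0,2.3,1],
)

```text
time: 7.9
tool_pos: [0.468, -0.0535, 0.0614]
ee_rot: [3.141, -0.0, -0.093]
wrist_force: [-0.3, -0.2, 0.7]
width: 0.0006
finger_force: 0.0
```

Call:
move_arm(
  deltas=[0,0,0,0,0,0.1,1,0,0,0,0,0,0.2,1,0,0,0,0,0,0.2,1],
)

```text
time: 8.2
tool_pos: [0.4678, -0.0534, 0.0592]
ee_rot: [3.142, 0.0, -0.093]
wrist_force: [-0.4, 0.0, -0.7]
width: 0.0007
finger_force: 0.0
```

Call:
move_arm(
  deltas=[0,0,0,-0.2,0,0,1,0,0,0,-0.2,0,0.1,1,0,0,0,-0.2,0,0.2,1,0,0,0,-0.2,0,0.3,1,0,0,0,-0.2,0,0.3,1],
)

```text
time: 8.7
tool_pos: [0.4661, -0.0533, 0.0565]
ee_rot: [3.141, -0.0, -0.093]
wrist_force: [-0.3, -0.4, 1.7]
width: 0.0003
finger_force: 0.8
```

Call:
move_arm(
  deltas=[0,0,0,0,0,0.1,1,0,0,0,0,0,0.2,1,0,0,0,0,0,0.2,1],
)

```text
time: 9.0
tool_pos: [0.4663, -0.0533, 0.0546]
ee_rot: [3.141, -0.001, -0.093]
wrist_force: [0.0, -0.6, 3.1]
width: 0.0003
finger_force: 1.4
```

Call:
move_arm(
  deltas=[0,0,0,0,0,0.1,1,0,0,0,0,0,0.15,1,0,0,0,0,0,0.15,1],
)

```text
time: 9.3
tool_pos: [0.4665, -0.0533, 0.0537]
ee_rot: [3.141, -0.001, -0.093]
wrist_force: [-0.4, 0.1, 5.8]
width: 0.0004
finger_force: 2.8
```

Call:
move_arm(
  deltas=[0,0,0,0,0,0.05,1,0,0,0,0,0,0.1,1,0,0,0,0,0,0.1,1],
)

```text
time: 9.6
tool_pos: [0.4666, -0.0533, 0.0535]
ee_rot: [3.141, -0.002, -0.093]
wrist_force: [-1.7, 0.2, 9.0]
width: 0.0003
finger_force: 4.6
```

The key has bottomed: 9 N with no further travel. I'll release it by rising straight up and back.

Call:
move_arm(
  deltas=[0,0,0,0,0,-0.3,1,0,0,0,0,0,-0.8,1,0,0,0,0,0,-2,1,0,0,0,0,0,-5,1,0,0,0,-1,0,-9,1,0,0,0,-4,0,-12,1,0,0,0,-6,0,-14,1,0,0,0,-6,0,-14,1],
)

```text
time: 10.4
tool_pos: [0.4065, -0.0479, 0.1959]
ee_rot: [3.14, -0.007, -0.093]
wrist_force: [-0.4, 0.1, -0.3]
width: 0.0004
finger_force: 0.0
```

Run:
```python
from h import *
snap("wrist","w4"); o=robot.get_obs(); print(o["time"],o["tool_pos"],o["wrist_force"])
```

```text
10.45 [ 0.40662427 -0.0478061   0.1936698 ] [ 0.34300071 -0.57984724  0.31099311]
```

View pics/w4.png

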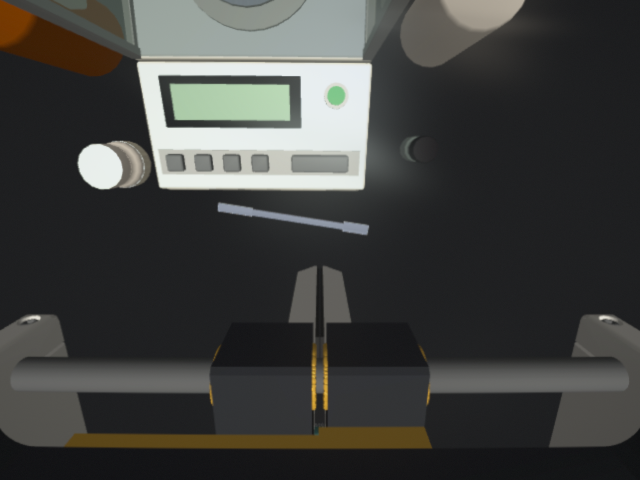

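The tare key at (320,163) is back up, the other keys and bystanders are undisturbed, and the arm is clear.

```bash
python3 -c "
from bench import robot
print(robot.close_job())"
```

```text
the job is handed in; nothing more can be done
None
```

I pushed the glass top shut against its stop, then pressed the tare key all the way down and let it come back up; the job is handed in at about 10.5 s, with no other key pressed, nothing else disturbed in the pictures, and the arm clear.

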